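# Close and lock the core logger's access panel

## Task

The access panel on the orange core logger stands ajar: press it fully home with a fingertip first. Then set a fingertip in the slot of its round black fastener and turn it clockwise a quarter turn, up to its stop, so that the pointer meets the green dot and the panel is locked. Leave the samples and other things around it undisturbed, do not lift the panel further open, and back away.

Things in the scene. Friction and masses are not known exactly. Their poses are not given: they have to be found in the camera images.
- logger: orange core-logger case fixed to the table, 230 (x) x 190 (y) x 85 mm tall, an open box closed on top by the grey access panel. Origin: centre of its underside, on the table; x points from the panel's free edge to its hinge, y to the left seen along x, z up. Its yaw varies within 0.45 rad.
- panel (a joint): angle of the grey access panel (rad): 0 = fully home, flat on the case; grows as the free edge rises (starts 0.12 to 0.35). It turns about a level hinge along the case's y at its far (+x) edge. The hinge is stiff: the panel stays where it is left; a few newtons down near the free edge close it.
- panel_hinge (a point): point on the hinge axis, middle of the panel's hinged edge, level with the panel's underside (x = +110 mm, z = 85 mm in the case frame).
- panel_edge (a point): middle of the panel's free edge, on its top face, 220 mm from the hinge. The panel is 220 (x) x 180 (y) x 22 mm thick; when home, its underside is 85 mm and its top face 107 mm above the table.
- fastener (a joint): angle of the quarter-turn fastener (rad): 0 = open (slot along the panel's y, yellow pointer at the red dot near the free edge), 1.57 = locked against its stop (slot along the panel's x, pointer at the green dot on the +y side). Grows clockwise seen from above; starts 0 to 0.4. It stays where left; friction about 0.15 N m.
- fastener_center (a point): on the fastener's axis, level with the panel's top face, 140 mm from the hinge and 80 mm from the free edge. The fastener is a black disc of 108 mm diameter set flush in the panel; a straight finger slot, 46 mm wide and 18 mm deep with a bright metal floor, runs right across its middle. The point's z is the panel's normal, its y runs along the slot and turns with it.
- fastener_slot (a point): point on the slot's floor, on its centreline 32 mm from the axis: a good place to set a fingertip. With the panel home the floor is 89 mm above the table. The slot's ends are closed by the wall of the panel's round hole (112 mm diameter).
- coral_a: rough white coral lump, about 75 mm across and 65 mm tall; loose. Origin: centre of its underside.
- coral_b: rough grey coral lump, about 85 mm across and 75 mm tall; loose. Origin: centre of its underside.
- jar: closed sample jar, 52 mm diameter, 70 mm tall; loose. Origin: centre of its underside.
- core_plug: grey rock core plug standing on end, 50 mm diameter, 80 mm tall; loose. Origin: centre of its underside.
- drink_can: red drink can, 66 mm diameter, 115 mm tall; loose. Origin: centre of its underside.
- brush: wooden cleaning brush lying flat, 170 mm long along its own x, about 30 mm tall at most; loose.
- field_book: closed yellow field book lying flat, 130 x 190 x 18 mm; loose. Origin: centre of its underside.
There are look-alikes about, which are no part of the job. What is shaped like the drink_can but yellow is not meant.

How it is judged:
By the outcome, as a careful person would: the job done as asked, in the order asked, and still so for the second after the job is handed in, with the robot touching nothing.
It also fails if it takes over 43 s, if anything falls off the work surface, if the arm or the gripper's body presses on something with over 40 N, if the wrist force passes 120 N, or if a joint passes its speed limit or range.

## Robot

A 6-joint arm with a two-finger parallel gripper is mounted at the origin on the work surface. World frame = base frame: x ahead of the robot, y to its left, z up, the work surface at z = 0. Lengths are in mm, angles in rad, forces in N, time in s.
With the tool pointing down it reaches from about 275 to 1000 mm from the base axis. Payload 8.4 kg.
Tool frame: the origin (TCP) lies where the fingers leave the gripper's body, on its centre line; the fingertips stand 73 mm ahead of it and the grasp point (between the pads) lies 54 mm ahead of it (grip_point_offset is the distance from the TCP to the grasp point, in mm); z points along the fingers, y is the direction in which the jaws open and shut (so a half turn about z gives the same grasp; the last joint's range is limited). The gripper opens to 85 mm and grips with 20 to 120 N. Pads are 22 mm wide; open, the fingers measure 114 mm over their backs; the gripper's body (76 mm by 85 mm) begins 54 mm behind the grasp point. The pads swing forward as they close: fully open they stand 13 mm farther back than shut.
Start: joints at [-1.184, 0.353, 1.633, -0, 1.155, -0.002], TCP at [236.923, -578.356, 303.881] pointing down, gripper open.
Joint ranges: [-2.63, 2.63], [-0.92, 2.1], [0.06, 2.66], [-1.3, 4.44], [0, 2.69], [-3.02, 3.02]. Speed limits (rad/s): [2.22, 2.22, 2.79, 3.14, 3.14, 3.14].

## Interface

Orientations are given as [roll, pitch, yaw] about the fixed x, y, z axes, in that order (R = Rz(yaw) Ry(pitch) Rx(roll)).
In Python, from rig import sense, grab_frame, sign_off, grip_point_offset gives the robot as it stands. The module is installed in compiled form; this text tells all that it offers.
- The arm moves only by the tool drive_tool, never from a script. Its argument "targets" is one flat list of numbers, 7 for each row, row after row: the shift along the tool's x, y, z in m, then the turn, a rotation vector about the tool's x, y, z in rad, then the opening, from 0 (shut) to 1 (fully open). In form: [tx, ty, tz, wx, wy, wz, grip, tx, ty, tz, wx, wy, wz, grip, ...]. A call has 1 to 12 rows; each row is the pose to reach, as a shift and turn from the pose commanded when the call began, along the tool's axes at that moment; what a row does not reach only later rows make up. A row lasts 1/12 s, in which the tool goes at most 41.7 mm and 7.16 degrees, less where a joint would pass 70% of its speed; a pose out of reach is approached as far as the arm can. A call with a gripper value outside its range is refused whole. The fingers move at their own pace and stop on an object; "force" is the grip in N (left out, the last holds). Time passes only in rows, so rows that repeat a pose let the fingers close. It gives the time, the measured TCP pose, the force and the opening at its end, in the units of the state.
- sense(): the state, without advancing time (a new reading comes with each control period).
- grab_frame(name): name is "scene" or "top"; returns a dict with "color" (384x512x3 uint8, blue, green, red), "vertical_fov" (degrees; the focal length in pixels is half the picture's height over the tangent of half this angle, whatever the lens; pixels are square), "cx", "cy" (the principal point, pixels), "world_from_camera" (4x4, takes a point from camera to world coordinates). Camera axes: x right, y down, z forward; pixel columns grow to the right and rows downward; lengths in mm; the calibration is good to about 2 mm. A picture is of the moment at which its call begins. There is no depth.
- sign_off(): hands the job in, once; it reports no verdict.
The state is a dict: "clock": time; "qpos": joint angles; "qvel": joint speeds; "joint_efforts": joint torques, N m; "eef_pos": TCP position; "tcp_rot": TCP orientation; "contact_force": force on the tool from outside, world axes, zero at the start; "wrist_torque": the same for the moment, N m; "opening": opening from 0.0 (shut) to 1.0 (fully open).
Only numpy, scipy, OpenCV 4.12 (cv2) and the standard library are available. Lean on these libraries where they do the work, as an engineer would, in place of code of your own. Each camera call takes 0.05 s, during which the arm holds its last target. There are 200 camera calls.

## Working session

There is one attempt and no reset: what is moved stays moved. The work goes in short steps, Python scripts to look and compute and a tool call to move; the robot and the scene stay as the last step left them, time stands still between calls to the robot, and variables do not carry over. Pictures are saved under pics/ and viewed, about 8 in all and at most 12, crops included, and the job is handed in when it is done.

Besides the shell and the picture viewer there is one more tool, called as a command line: name --argument value ..., lists and objects as JSON in quotes. drive_tool: Moves the arm, as the interface text tells. Its arguments: {"type":"object","properties":{"targets":{"type":"array"},"force":{"type":"number"}},"required":["targets"]}

```bash
mkdir -p pics; python3 - <<'E'
from rig import *
import cv2,numpy as np,pickle
print(sense(), grip_point_offset)
for n in("scene","top"):
    f=grab_frame(n);pickle.dump(f,open(n+".pkl","wb"))
    cv2.imwrite(f"pics/{n}0.png",cv2.resize(f["color"],None,fx=1.5,fy=1.5,interpolation=cv2.INTER_CUBIC))
    print(n,f["vertical_fov"],f["cx"],f["cy"],np.round(f["world_from_camera"],3).tolist())
E
```

```text
{'clock': 0.0, 'qpos': array([-1.18442009e+00,  3.53662431e-01,  1.63410227e+00, -1.16230373e-06,
        1.15520513e+00, -2.36498351e-03]), 'qvel': array([-7.27978475e-04,  8.43220496e-04,  5.95727868e-05, -1.67974406e-03,
       -1.95335052e-03, -2.06804460e-03]), 'joint_efforts': array([ 2.10607104e-03, -6.05226374e+01, -3.42069268e+01,  1.55450116e-04,
        9.05500841e-03,  1.50751953e-05]), 'eef_pos': array([ 236.7742876 , -578.02528791,  303.16632818]), 'tcp_rot': array([-3.14021548e+00, -2.19428307e-06,  3.88741687e-01]), 'contact_force': array([-0.96493587, -0.41971731, -0.04483859]), 'wrist_torque': array([-0.00733146, -0.04826657, -0.01558382]), 'opening': 1.000473626105223} 53.900000000000006
scene 51.486563166485354 259.49090047761683 191.79251865343238 [[0.684, 0.604, -0.41, 1150.844], [0.729, -0.56, 0.393, -548.769], [0.008, -0.568, -0.823, 1237.291], [0.0, 0.0, 0.0, 1.0]]
top 46.67781590458128 252.9738478098628 194.8394235336945 [[-0.021, -0.989, 0.147, 338.313], [-1.0, 0.022, 0.007, 17.207], [-0.01, -0.147, -0.989, 1836.237], [0.0, 0.0, 0.0, 1.0]]
```

View pics/scene0.png

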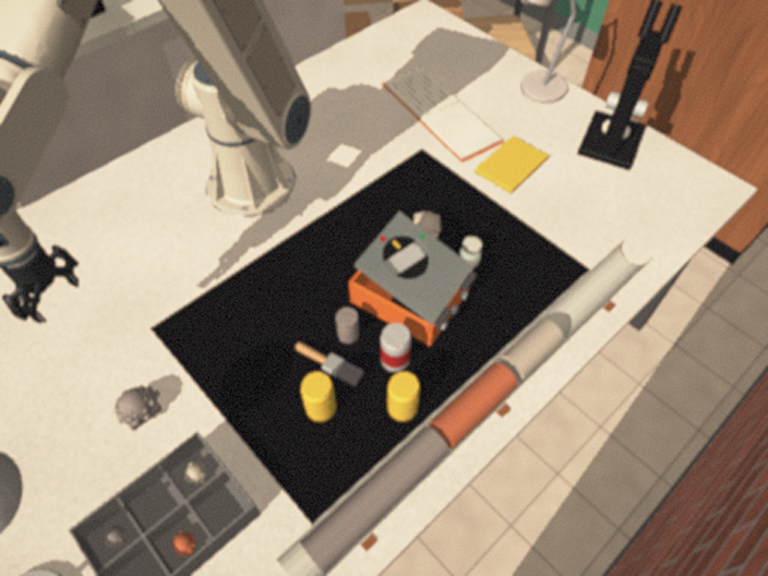

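View pics/top0.png

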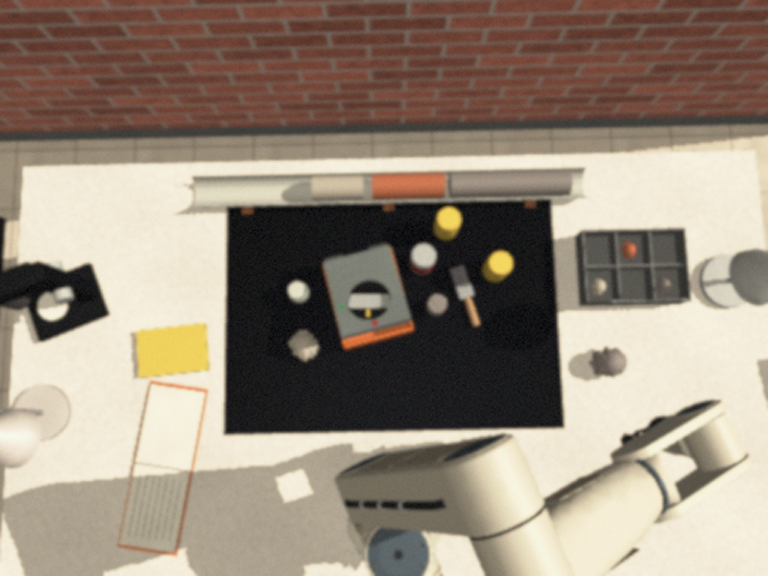

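The scene picture shows the ajar orange logger at about (410,275), with coral and jar to the upper right, and the core plug and can to the lower left. In the top picture the logger is at about (368,297), the coral at (303,345), the jar at (298,291), the core plug at (437,303) and the can at (424,257). There is only one orange case. The yellow cylinders are the look-alikes and aren't needed. Next I'll enlarge both views.

```bash
python3 - <<'E'
import cv2,pickle,numpy as np
t=pickle.load(open("top.pkl","rb"))["color"][155:240,195:300]
s=pickle.load(open("scene.pkl","rb"))["color"][130:235,215:335]
cv2.imwrite("pics/topc.png",cv2.resize(t,None,fx=7,fy=7,interpolation=cv2.INTER_CUBIC))
cv2.imwrite("pics/scenec.png",cv2.resize(s,None,fx=5.5,fy=5.5,interpolation=cv2.INTER_CUBIC))
E
```

```text
(no output)
```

View pics/topc.png

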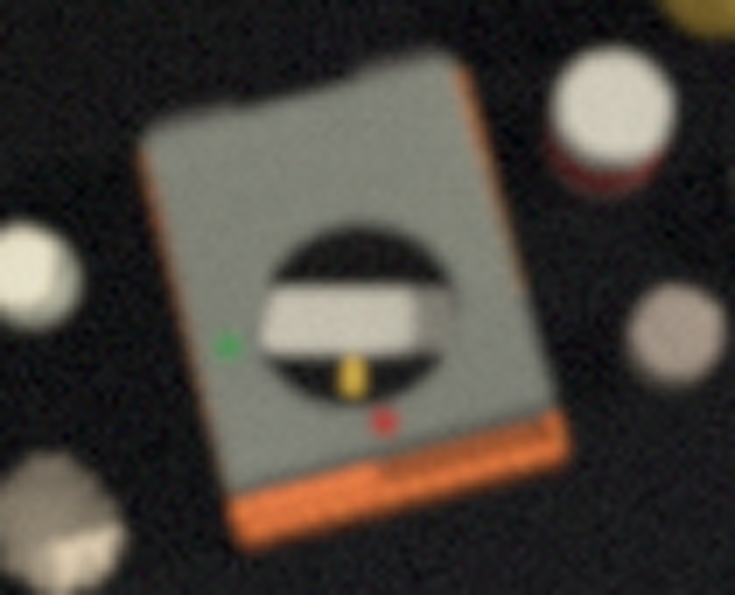

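View pics/scenec.png

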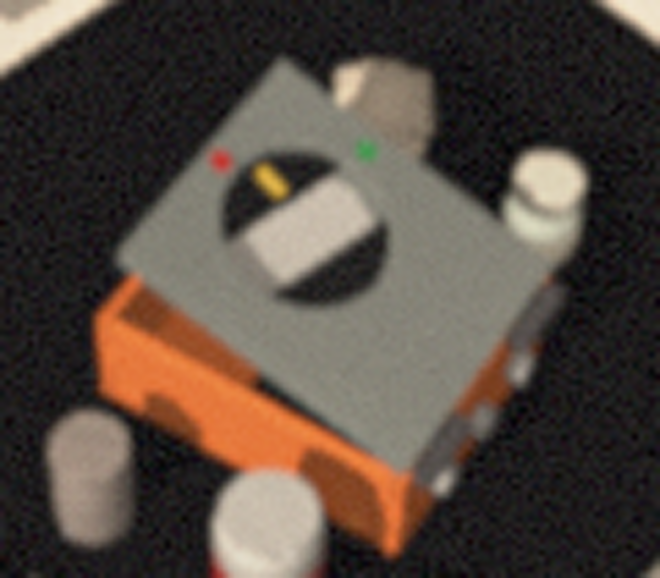

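```bash
cat > fit.py <<'E'
import numpy as np,pickle
from scipy.optimize import least_squares
def proj(f,P):
    T=np.linalg.inv(f["world_from_camera"]);c=np.asarray(P)@T[:3,:3].T+T[:3,3]
    F=192/np.tan(np.radians(f["vertical_fov"]/2))
    return np.stack([f["cx"]+F*c[:,0]/c[:,2],f["cy"]+F*c[:,1]/c[:,2]],1)
def case(p,P):
    c,s=np.cos(p[2]),np.sin(p[2]);return np.asarray(P)@np.array([[c,-s,0],[s,c,0],[0,0,1]]).T+[p[0],p[1],0]
def panel(p,L):  # L: (d from hinge toward free edge, y, z above underside)
    a=p[3];L=np.asarray(L,float)
    return case(p,np.stack([110-L[:,0]*np.cos(a)+L[:,2]*np.sin(a),L[:,1],85+L[:,0]*np.sin(a)+L[:,2]*np.cos(a)],1))
def pts(p):
    r=p[5];q=p[4]
    return panel(p,[(0,90,22),(0,-90,22),(220,-90,22),(220,90,22),(140,0,22),(140,r,22),(140+r,0,22),(140+p[6]*np.cos(q),p[6]*np.sin(q),22)])
E
python3 - <<'E'
from fit import *
t,s=[pickle.load(open(n+".pkl","rb")) for n in("top","scene")]
ot=np.array([(145,130),(455,50),(560,408),(230,495),(360,315),(228,346),(384,422),(352,378)])/7+[195,155]
os_=np.array([(555,262),(405,470),(118,255),(285,55),(305,230),(367,151),(221,161),(271,181)])/5.5+[215,130]
oc=np.array([(100,392),(395,557)])/5.5+[215,130]
def res(p):
    return np.concatenate([proj(t,pts(p))-ot,proj(s,pts(p))-os_,proj(s,case(p,[(-115,-95,0),(115,-95,0)]))-oc])
R=least_squares(lambda p:res(p).ravel(),[550,0,.2,.2,.2,70,40],loss="soft_l1",x_scale=[10,10,.1,.1,.1,10,10])
p=R.x;np.save("p.npy",p);print(np.round(p,3));print(np.round(res(p),1).tolist())
print("edge",panel(p,[(220,0,22)]),"edge home",panel(np.r_[p[:3],0,p[4:]],[(220,0,22),(140,0,22)]))
# neighbours (top px, height)
def ray(f,uv,z):
    F=192/np.tan(np.radians(f["vertical_fov"]/2));M=f["world_from_camera"]
    d=M[:3,:3]@[(uv[0]-f["cx"])/F,(uv[1]-f["cy"])/F,1];return M[:3,3]+d*(z-M[2,3])/d[2]
for n,uv,z in[("can",(615,107),115),("plug",(677,333),80),("jar",(35,275),70),("coral",(60,520),40)]:
    print(n,ray(t,np.array(uv)/7+[195,155],z).round())
E
```

```text
[5.89392e+02 6.11340e+01 2.32000e-01 2.94000e-01 3.22000e-01 7.06850e+01
 3.85770e+01]
[[0.1, 0.6], [-0.2, 0.8], [-1.0, -1.0], [-0.3, -1.4], [-0.5, -0.4], [0.5, -0.3], [0.4, 0.8], [-0.3, -0.2], [-0.2, 1.0], [0.8, -0.6], [0.5, -1.3], [-0.6, 1.5], [0.0, -0.2], [-0.5, 1.0], [-1.0, 0.1], [-0.3, 0.1], [0.2, -0.3], [-0.5, -0.0]]
edge [[497.76634721  39.45819781 169.88200978]] edge home [[482.34640871  35.81038117 107.        ]
 [560.19766829  54.22725881 107.        ]]
can [690. -90. 115.]
plug [ 565. -123.   80.]
jar [608. 243.  70.]
coral [470. 233.  40.]
```

```bash
cat > mv.py <<'E'
from fit import *
from rig import sense
from scipy.spatial.transform import Rotation as Ro
p=np.load("p.npy")
def state():
    s=sense();print("t",round(s["clock"],2),"tip",(s["eef_pos"]+Ro.from_euler("xyz",s["tcp_rot"]).apply([0,0,73])).round(1),"rot",s["tcp_rot"].round(3),"F",s["contact_force"].round(1),"M",s["wrist_torque"].round(2),"op",round(s["opening"],2),"q",s["qpos"].round(2));return s
def rows(tips,yaws):
    s=state();R0=Ro.from_euler("xyz",s["tcp_rot"])
    for t,y in zip(tips,yaws):
        R=Ro.from_euler("xyz",[np.pi,0,y]);d=R0.inv().apply(np.array(t)-[0,0,0]-R.apply([0,0,73])-s["eef_pos"])/1000
        print(np.r_[d,(R0.inv()*R).as_rotvec()].round(4).tolist())
E
python3 - <<'E'
from mv import *
psi=p[2]-p[4]+np.pi
A=[panel(np.r_[p[:3],a,p[4:]],[(195,45,22)])[0] for a in(p[3],.2,.1,0)]
print(psi,np.round(A,1).tolist())
rows([A[0]+[0,0,35]],[psi])
E
```

```text
3.051415562869926 [[510.7, 88.8, 162.6], [504.4, 87.3, 145.3], [499.4, 86.1, 126.4], [496.3, 85.4, 107.0]]
t 0.1 tip [ 236.8 -577.9  230.2] rot [-3.14   0.     0.389] F [ 0.4 -0.3 -0.1] M [-0.03 -0.02 -0.02] op 1.0 q [-1.18  0.35  1.63 -0.    1.16 -0.  ]
[0.5062, -0.5131, 0.0332, -0.0005, -0.0017, -2.6626]
```

drive_tool --targets '[0.506,-0.513,0.033,0,0,-2.66,0,0.506,-0.513,0.033,0,0,-2.66,0,0.506,-0.513,0.033,0,0,-2.66,0,0.506,-0.513,0.033,0,0,-2.66,0,0.506,-0.513,0.033,0,0,-2.66,0,0.506,-0.513,0.033,0,0,-2.66,0,0.506,-0.513,0.033,0,0,-2.66,0,0.506,-0.513,0.033,0,0,-2.66,0,0.506,-0.513,0.033,0,0,-2.66,0,0.506,-0.513,0.033,0,0,-2.66,0,0.506,-0.513,0.033,0,0,-2.66,0,0.506,-0.513,0.033,0,0,-2.66,0]'

```text
clock: 1.1
eef_pos: [426.8, -114.3, 281.0]
tcp_rot: [3.141, 0.0, 1.895]
contact_force: [0.6, -0.9, -0.1]
opening: 0.002
```

```bash
python3 - <<'E'
from mv import *
psi=p[2]-p[4]+np.pi
rows([panel(p,[(195,45,22)])[0]+[0,0,35]],[psi])
E
```

```text
t 1.1 tip [ 426.8 -114.3  208. ] rot [3.141 0.    1.895] F [ 0.6 -0.9 -0.1] M [-0.01 -0.02 -0.04] op 0.0 q [-0.27  0.09  2.03 -0.    1.02 -0.59]
[0.1658, 0.1441, 0.0103, 0.0001, 0.0002, -1.1566]
```

drive_tool --targets '[0.166,0.144,0.01,0,0,-1.157,0,0.166,0.144,0.01,0,0,-1.157,0,0.166,0.144,0.01,0,0,-1.157,0,0.166,0.144,0.01,0,0,-1.157,0,0.166,0.144,0.01,0,0,-1.157,0,0.166,0.144,0.01,0,0,-1.157,0,0.166,0.144,0.01,0,0,-1.157,0,0.166,0.144,0.01,0,0,-1.157,0,0.166,0.144,0.01,0,0,-1.157,0,0.166,0.144,0.01,0,0,-1.157,0,0.166,0.144,0.01,0,0,-1.157,0,0.166,0.144,0.01,0,0,-1.157,0]'

```text
clock: 2.1
eef_pos: [511.4, 86.4, 270.8]
tcp_rot: [-3.142, -0.0, 3.044]
contact_force: [-0.2, 0.6, -0.0]
opening: -0.001
```

```bash
python3 - <<'E'
from mv import *
psi=p[2]-p[4]+np.pi
A=[panel(np.r_[p[:3],a,p[4:]],[(195,45,22)])[0] for a in(p[3],.2,.1,0)]
rows(A,[psi]*4)
E
```

```text
t 2.1 tip [511.4  86.4 197.8] rot [-3.142 -0.     3.044] F [-0.2  0.6 -0. ] M [ 0.04 -0.02 -0.01] op -0.0 q [ 0.16  0.23  1.89  0.    1.02 -1.31]
[0.001, 0.0023, 0.0352, -0.0001, -0.0004, -0.0073]
[0.0071, 0.0002, 0.0525, -0.0001, -0.0004, -0.0073]
[0.0119, -0.0014, 0.0715, -0.0001, -0.0004, -0.0073]
[0.0149, -0.0025, 0.0908, -0.0001, -0.0004, -0.0073]
```

drive_tool --targets '[0.001,0.002,0.015,0,0,0,0,0.001,0.002,0.025,0,0,0,0,0.001,0.002,0.03,0,0,0,0,0.001,0.002,0.035,0,0,0,0,0.003,0.001,0.04,0,0,0,0,0.005,0.001,0.045,0,0,0,0,0.006,0,0.05,0,0,0,0,0.008,0,0.055,0,0,0,0,0.009,0,0.06,0,0,0,0,0.01,0,0.065,0,0,0,0,0.012,-0.001,0.071,0,0,0,0]'

```text
clock: 3.02
eef_pos: [499.7, 86.6, 199.7]
tcp_rot: [3.141, 0.001, 3.046]
contact_force: [1.8, 1.0, 2.0]
opening: -0.005
```

```bash
python3 - <<'E'
from mv import *
psi=p[2]-p[4]+np.pi
rows([panel(np.r_[p[:3],0,p[4:]],[(195,45,22)])[0]],[psi])
E
```

```text
t 3.02 tip [499.8  86.6 126.7] rot [3.141e+00 1.000e-03 3.046e+00] F [1.8 1.  2. ] M [ 0.18 -0.18 -0.02] op -0.01 q [ 0.17  0.3   1.98  0.    0.86 -1.31]
[0.0033, -0.0016, 0.0197, 0.0003, 0.0007, -0.0057]
```

Contact at about 2 N, and the panel is closing. I'll press it the rest of the way slowly.

drive_tool --targets '[0.001,0,0.005,0,0,0,0,0.002,-0.001,0.009,0,0,0,0,0.003,-0.001,0.013,0,0,0,0,0.003,-0.001,0.016,0,0,0,0,0.003,-0.001,0.018,0,0,0,0,0.003,-0.001,0.019,0,0,0,0,0.003,-0.001,0.019,0,0,0,0]'

```text
clock: 3.6
eef_pos: [496.2, 85.8, 180.7]
tcp_rot: [-3.141, -0.001, 3.046]
contact_force: [-0.5, 0.5, 0.6]
opening: 0.001
```

```bash
python3 -c "
from mv import *
state()"
```

```text
t 3.6 tip [496.1  85.8 107.7] rot [-3.141e+00 -1.000e-03  3.046e+00] F [-0.5  0.5  0.6] M [ 0.04 -0.01 -0.01] op 0.0 q [ 0.17  0.33  2.    0.    0.82 -1.31]
```

drive_tool --targets '[0,0,0.001,0,0,0,0,0,0,0.001,0,0,0,0,0,0,0.002,0,0,0,0,0,0,0.002,0,0,0,0]'

```text
clock: 3.93
eef_pos: [496.6, 85.9, 179.6]
tcp_rot: [3.141, 0.0, 3.046]
contact_force: [-3.3, 0.2, 7.6]
opening: -0.0
```

drive_tool --targets '[0,0,0.001,0,0,0,0,0,0,0.002,0,0,0,0,0,0,0.002,0,0,0,0]'

```text
clock: 4.18
eef_pos: [496.6, 85.9, 179.4]
tcp_rot: [3.141, 0.0, 3.046]
contact_force: [-10.5, -0.9, 32.8]
opening: 0.001
```

The force rises rigidly to 33 N at tip z≈106.4, so the panel is on its stop. I'll lift, retreat towards the base and look.

drive_tool --targets '[0,0,-0.02,0,0,0,0,0,0,-0.05,0,0,0,0,0.03,0,-0.08,0,0,0,0,0.07,0,-0.09,0,0,0,0,0.11,0,-0.09,0,0,0,0,0.14,0,-0.09,0,0,0,0,0.14,0,-0.09,0,0,0,0]'

```text
clock: 4.77
eef_pos: [351.6, 98.8, 266.4]
tcp_rot: [-3.141, -0.003, 3.046]
contact_force: [-1.0, -0.8, -1.1]
opening: 0.001
```

```bash
python3 - <<'E'
from mv import *
from rig import grab_frame
import cv2
state();I=[]
for n,(y,x),k in(("top",(155,195),7),("scene",(130,215),5.5)):
    f=grab_frame(n);pickle.dump(f,open(n+"1.pkl","wb"))
    c=f["color"][y:y+85,x:x+105] if n=="top" else f["color"][y:y+105,x:x+120]
    cv2.imwrite(f"pics/{n}c1.png",cv2.resize(c,None,fx=k,fy=k,interpolation=cv2.INTER_CUBIC))
    print(n,"predicted home pts in crop:",((proj(f,pts(np.r_[p[:3],0,p[4:]]))-[x,y])*k).round().tolist())
E
```

```text
t 4.77 tip [351.3  98.8 193.4] rot [-3.141e+00 -3.000e-03  3.046e+00] F [-1.  -0.8 -1.1] M [ 0.01  0.05 -0.01] op 0.0 q [ 0.27 -0.02  2.18  0.    0.98 -1.21]
top predicted home pts in crop: [[148.0, 145.0], [456.0, 66.0], [556.0, 441.0], [242.0, 522.0], [364.0, 343.0], [241.0, 374.0], [395.0, 465.0], [359.0, 411.0]]
scene predicted home pts in crop: [[546.0, 262.0], [401.0, 461.0], [104.0, 296.0], [260.0, 116.0], [287.0, 258.0], [345.0, 187.0], [196.0, 210.0], [250.0, 220.0]]
```

View pics/topc1.png

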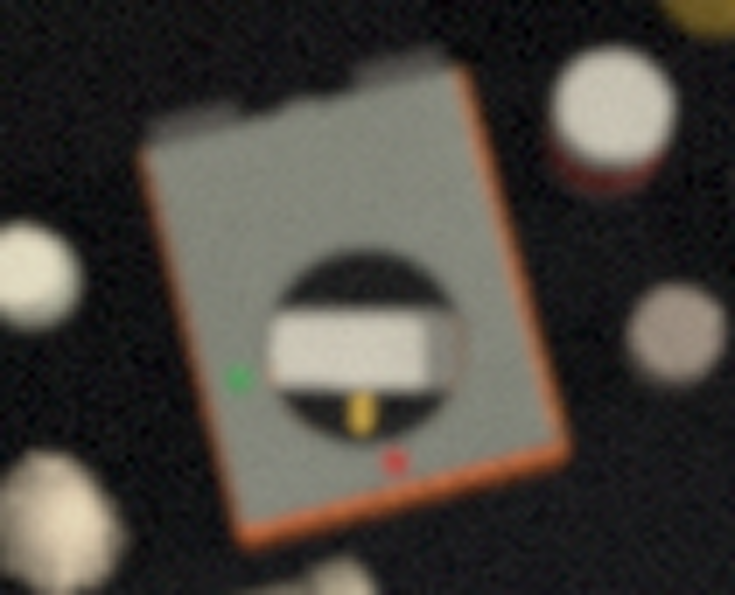

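View pics/scenec1.png

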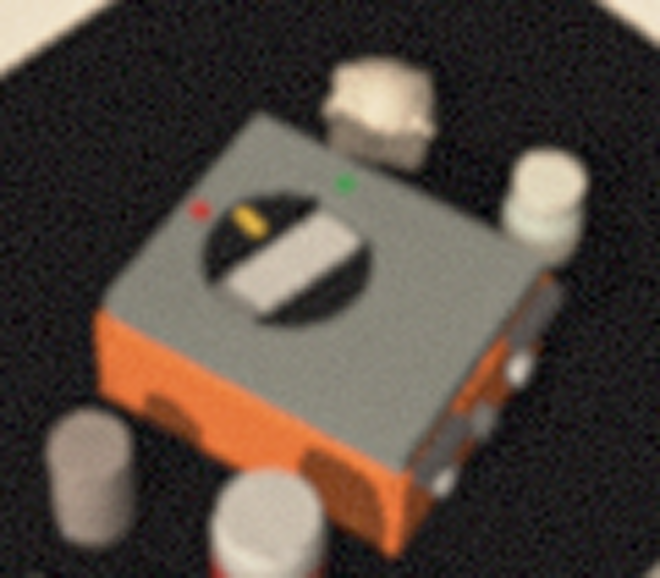

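The panel is home: in the top crop the orange rim shows evenly, centre (367,346), pointer (363,412), red dot (396,463), green dot (240,379). I'll refit with the angle at 0 and plan the turn.

```bash
python3 - <<'E'
from mv import *
t,s=[pickle.load(open(n+"1.pkl","rb")) for n in("top","scene")]
ot=np.array([(147,148),(455,68),(553,440),(243,520),(367,346),(240,379),(396,463),(363,412)])/7+[195,155]
os_=np.array([(545,270),(403,467),(104,305),(258,112),(287,259),(346,183),(201,210),(250,221)])/5.5+[215,130]
res=lambda p:np.concatenate([proj(t,pts(p))-ot,proj(s,pts(p))-os_])
p=least_squares(lambda p:res(p).ravel(),np.r_[p[:3],.05,p[4:]],loss="soft_l1",x_scale=[10,10,.1,.1,.1,10,10]).x
print("free angle fit",p.round(3))
f=lambda v:np.r_[v[:3],0,v[3:]]
v=least_squares(lambda v:res(f(v)).ravel(),np.delete(p,3),loss="soft_l1",x_scale=[10,10,.1,.1,10,10]).x
p=f(v);np.save("p.npy",p);print(p.round(3));print(res(p).round(1).tolist())
E
cat >> mv.py <<'E'
def slot(th,r,z):  # -y end of slot at fastener angle th
    return case(p,[(-30-r*np.sin(th),-r*np.cos(th),z)])[0]
E
python3 - <<'E'
from mv import *
psi=p[2]-p[4]+np.pi
print(psi);rows([slot(p[4],30,180),slot(p[4],30,130)],[psi]*2)
E
```

```text
free angle fit [5.89667e+02 6.10250e+01 2.36000e-01 2.00000e-03 2.94000e-01 7.07970e+01
 3.87030e+01]
[5.89673e+02 6.10760e+01 2.35000e-01 0.00000e+00 2.95000e-01 7.08210e+01
 3.87320e+01]
[[0.1, -0.4], [0.1, -0.4], [0.5, -0.1], [0.0, 0.2], [-0.4, -0.5], [0.2, -0.7], [-0.0, 0.2], [-0.3, -0.1], [0.1, -1.5], [-0.3, -1.1], [0.1, -1.5], [0.3, 0.8], [0.0, -0.1], [-0.1, 0.7], [-0.9, 0.0], [-0.3, 0.1]]
3.0824276310813947
t 4.87 tip [356.7  99.4 194.4] rot [3.141e+00 2.000e-03 3.047e+00] F [ 0.4 -0.3  0.5] M [ 0.03 -0.03 -0.  ] op 0.0 q [ 0.27 -0.01  2.18  0.    0.98 -1.21]
[-0.2083, -0.0558, 0.0147, 0.0006, 0.0015, -0.0357]
[-0.2082, -0.0558, 0.0647, 0.0006, 0.0015, -0.0357]
```

drive_tool --targets '[-0.04,-0.01,0.005,0,0,-0.02,0,-0.08,-0.02,0.01,0,0,-0.035,0,-0.12,-0.03,0.014,0,0,-0.035,0,-0.16,-0.043,0.014,0,0,-0.035,0,-0.19,-0.05,0.014,0,0,-0.035,0,-0.208,-0.056,0.015,0,0,-0.035,0,-0.208,-0.056,0.03,0,0,-0.035,0,-0.208,-0.056,0.05,0,0,-0.035,0,-0.208,-0.056,0.065,0,0,-0.035,0,-0.208,-0.056,0.065,0,0,-0.035,0]'

```text
clock: 5.7
eef_pos: [558.4, 23.0, 198.6]
tcp_rot: [-3.141, -0.004, 3.08]
contact_force: [-0.5, -0.4, -1.4]
opening: -0.002
```

```bash
python3 - <<'E'
from mv import *
psi=p[2]-p[4]+np.pi
rows([slot(p[4],30,94)],[psi])
E
```

```text
t 5.7 tip [558.1  23.  125.6] rot [-3.141 -0.004  3.08 ] F [-0.5 -0.4 -1.4] M [0.02 0.01 0.01] op -0.0 q [ 0.04  0.38  1.86 -0.    0.9  -1.47]
[-0.0004, 0.0012, 0.0316, -0.0005, -0.0044, -0.0023]
```

drive_tool --targets '[0,0.001,0.004,0,0,0,0,0,0.001,0.01,0,0,0,0,0,0.001,0.018,0,0,0,0,0,0.001,0.024,0,0,0,0,0,0.001,0.029,0,0,0,0,0,0.001,0.033,0,0,0,0,0,0.001,0.033,0,0,0,0,0,0.001,0.033,0,0,0,0]'

```text
clock: 6.37
eef_pos: [558.8, 24.6, 168.9]
tcp_rot: [-3.142, -0.0, 3.081]
contact_force: [-0.6, -0.2, 0.3]
opening: -0.001
```

```bash
python3 - <<'E'
from mv import *
th=[.42,.54,.66,.78,.9,1.02,1.14,1.26,1.38,1.5]
rows([slot(a,30,94) for a in th],[p[2]+np.pi-a for a in th])
E
```

```text
t 6.37 tip [558.8  24.6  95.9] rot [-3.142 -0.     3.081] F [-0.6 -0.2  0.3] M [-0.   -0.01  0.02] op -0.0 q [ 0.04  0.42  1.88 -0.    0.84 -1.47]
[0.0038, -0.0002, 0.0019, -0.0001, -0.0003, 0.1238]
[0.0073, 0.0004, 0.0019, -0.0001, -0.0003, 0.2438]
[0.0108, 0.0015, 0.0019, -0.0001, -0.0003, 0.3638]
[0.014, 0.003, 0.0019, -0.0001, -0.0003, 0.4838]
[0.0171, 0.0048, 0.0019, -0.0001, -0.0002, 0.6038]
[0.02, 0.0071, 0.0019, -0.0001, -0.0002, 0.7238]
[0.0225, 0.0096, 0.0019, -0.0001, -0.0002, 0.8438]
[0.0247, 0.0124, 0.0019, -0.0002, -0.0002, 0.9638]
[0.0266, 0.0155, 0.0019, -0.0002, -0.0002, 1.0838]
[0.0281, 0.0188, 0.0019, -0.0002, -0.0002, 1.2038]
```

The tip is 11 mm inside the slot with no contact force. Now turning clockwise.

drive_tool --targets '[0.004,0,0,0,0,0.12,0,0.007,0,0,0,0,0.24,0,0.011,0.001,0,0,0,0.36,0,0.014,0.003,0,0,0,0.48,0,0.017,0.005,0,0,0,0.6,0,0.02,0.007,0,0,0,0.72,0,0.022,0.01,0,0,0,0.84,0,0.025,0.012,0,0,0,0.96,0,0.027,0.015,0,0,0,1.08,0,0.028,0.019,0,0,0,1.2,0,0.028,0.019,0,0,0,1.2,0]'

```text
clock: 7.28
eef_pos: [532.9, 45.2, 169.8]
tcp_rot: [3.139, 0.001, 1.875]
contact_force: [2.6, -2.5, 2.1]
opening: 0.002
```

```bash
python3 - <<'E'
from mv import *
Y=p[2]+np.pi-np.pi/2
rows([case(p,[(-60,y,95)])[0] for y in (3,6,9,12,14,16,18)],[Y]*7)
E
```

```text
t 7.28 tip [533.1  45.2  96.8] rot [3.139e+00 1.000e-03 1.875e+00] F [ 2.6 -2.5  2.1] M [-0.34 -0.35  0.06] op 0.0 q [ 0.08  0.39  1.94 -0.    0.82 -0.22]
[0.0052, -0.0008, 0.0018, 0.0023, 0.0011, 0.0693]
[0.0082, -0.0006, 0.0018, 0.0023, 0.0011, 0.0693]
[0.0112, -0.0004, 0.0018, 0.0023, 0.0011, 0.0693]
[0.0142, -0.0001, 0.0018, 0.0023, 0.0011, 0.0693]
[0.0162, -0.0, 0.0018, 0.0023, 0.0011, 0.0693]
[0.0182, 0.0001, 0.0018, 0.0023, 0.0011, 0.0693]
[0.0202, 0.0003, 0.0018, 0.0023, 0.0011, 0.0693]
```

drive_tool --targets '[0.003,0,0,0,0,0.035,0,0.005,0,0,0,0,0.07,0,0.008,0,0,0,0,0.07,0,0.01,0,0,0,0,0.07,0,0.011,0,0,0,0,0.07,0,0.011,0,0,0,0,0.07,0]'

```text
clock: 7.78
eef_pos: [532.3, 55.1, 170.3]
tcp_rot: [3.134, 0.003, 1.816]
contact_force: [12.2, -7.0, -4.2]
opening: -0.0
```

```bash
python3 -c "
from mv import *
s=state();c,q=np.cos(p[2]),np.sin(p[2]);d=s['eef_pos'][:2]-p[:2];print('case xy',d@[c,q],d@[-q,c])"
```

```text
t 7.78 tip [532.9  55.   97.3] rot [3.134e+00 3.000e-03 1.816e+00] F [12.2 -7.  -4.2] M [-1.22 -2.01 -0.03] op -0.0 q [ 0.1   0.38  1.94 -0.    0.81 -0.14]
case xy -57.19579806578377 7.556015250506713
```

drive_tool --targets '[0.002,0.001,0,0,0,0,0,0.004,0.001,0,0,0,0,0,0.004,0.001,0,0,0,0,0]'

```text
clock: 8.03
eef_pos: [532.3, 59.0, 170.3]
tcp_rot: [3.134, 0.003, 1.816]
contact_force: [9.5, -8.6, -3.3]
opening: -0.004
```

```bash
python3 -c "
from mv import *
s=state();c,q=np.cos(p[2]),np.sin(p[2]);d=s['eef_pos'][:2]-p[:2];print('case xy',d@[c,q],d@[-q,c])
F=s['contact_force'];print('F case',F[:2]@[c,q],F[:2]@[-q,c])"
```

```text
t 8.03 tip [532.9  58.9  97.3] rot [3.134e+00 3.000e-03 1.816e+00] F [ 9.5 -8.6 -3.3] M [-1.48 -1.58 -0.02] op -0.0 q [ 0.11  0.38  1.94 -0.    0.81 -0.13]
case xy -56.28397501877195 11.357902714063215
F case 7.2130788026165815 -10.60841057974513
```

drive_tool --targets '[0.002,0,0,0,0,0,0,0.003,0,0,0,0,0,0,0.003,0,0,0,0,0,0]'

```text
clock: 8.28
eef_pos: [531.9, 61.4, 170.4]
tcp_rot: [3.133, 0.004, 1.816]
contact_force: [12.0, -12.0, -1.9]
opening: 0.003
```

```bash
python3 -c "
from mv import *
s=state();c,q=np.cos(p[2]),np.sin(p[2]);d=s['eef_pos'][:2]-p[:2];print('case xy',d@[c,q],d@[-q,c])
F=s['contact_force'];print('F case',F[:2]@[c,q],F[:2]@[-q,c])"
```

```text
t 8.28 tip [532.5  61.3  97.4] rot [3.133 0.004 1.816] F [ 12.  -12.   -1.9] M [-2.07 -2.06 -0.12] op 0.0 q [ 0.11  0.38  1.94 -0.    0.81 -0.13]
case xy -56.11289921192028 13.821976652409779
F case 8.876083484504708 -14.433998801981973
```

drive_tool --targets '[0.001,0,0,0,0,0,0,0.003,0,0,0,0,0,0,0.003,0,0,0,0,0,0,0.003,0,0,0,0,0,0]'

```text
clock: 8.62
eef_pos: [531.8, 62.1, 170.5]
tcp_rot: [3.133, 0.008, 1.818]
contact_force: [16.9, -28.0, -4.3]
opening: 0.001
```

```bash
python3 -c "
from mv import *
s=state();c,q=np.cos(p[2]),np.sin(p[2]);d=s['eef_pos'][:2]-p[:2];print('case xy',d@[c,q],d@[-q,c])
F=s['contact_force'];print('F case',F[:2]@[c,q],F[:2]@[-q,c])"
```

```text
t 8.62 tip [532.5  61.7  97.5] rot [3.133 0.008 1.818] F [ 16.9 -28.   -4.3] M [-4.81 -2.66 -0.17] op 0.0 q [ 0.12  0.38  1.94 -0.01  0.81 -0.12]
case xy -56.05536728145745 14.523095739651762
F case 9.856193040827172 -31.199107787167705
```

The motion is now rigid: +17 N for 0.7 mm, with 31 N against the turn. That is the stop. I'll ease off inside the slot, lift out, retreat and look.

drive_tool --targets '[-0.004,0,0,0,0,0,0,-0.008,0,0,0,0,0,0,-0.008,0,-0.01,0,0,0,0,-0.008,0,-0.03,0,0,0,0,-0.008,0,-0.06,0,0,0,0,-0.008,0.03,-0.09,0,0,0,0,-0.008,0.07,-0.1,0,0,0,0,-0.008,0.11,-0.1,0,0,0,0,-0.008,0.15,-0.1,0,0,0,0,-0.008,0.18,-0.1,0,0,0,0,-0.008,0.18,-0.1,0,0,0,0]'

```text
clock: 9.53
eef_pos: [708.2, 102.6, 269.5]
tcp_rot: [3.138, -0.0, 1.814]
contact_force: [-2.1, 0.1, 0.0]
opening: 0.004
```

```bash
python3 - <<'E'
from mv import *
from rig import grab_frame
import cv2
state();I=[]
for n,(y,x),k in(("top",(155,195),7),("scene",(130,215),5.5)):
    f=grab_frame(n);pickle.dump(f,open(n+"2.pkl","wb"))
    c=f["color"][y:y+85,x:x+105] if n=="top" else f["color"][y:y+105,x:x+120]
    cv2.imwrite(f"pics/{n}c2.png",cv2.resize(c,None,fx=k,fy=k,interpolation=cv2.INTER_CUBIC))
    print(n,((proj(f,pts(np.r_[p[:4],np.pi/2,p[5:]]))-[x,y])*k).round()[4:].tolist())
E
```

```text
t 9.53 tip [708.4 102.6 196.5] rot [ 3.138 -0.     1.814] F [-2.1  0.1  0. ] M [-0.05  0.07  0.04] op 0.0 q [ 0.14  0.52  1.45  0.    1.17 -0.1 ]
top [[364.0, 342.0], [241.0, 374.0], [396.0, 465.0], [297.0, 360.0]]
scene [[287.0, 258.0], [345.0, 187.0], [196.0, 210.0], [319.0, 219.0]]
```

View pics/topc2.png

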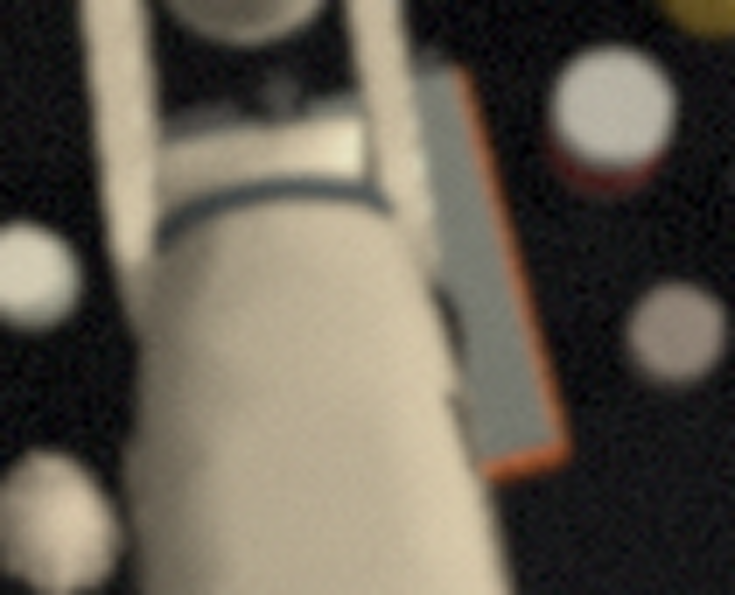

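View pics/scenec2.png

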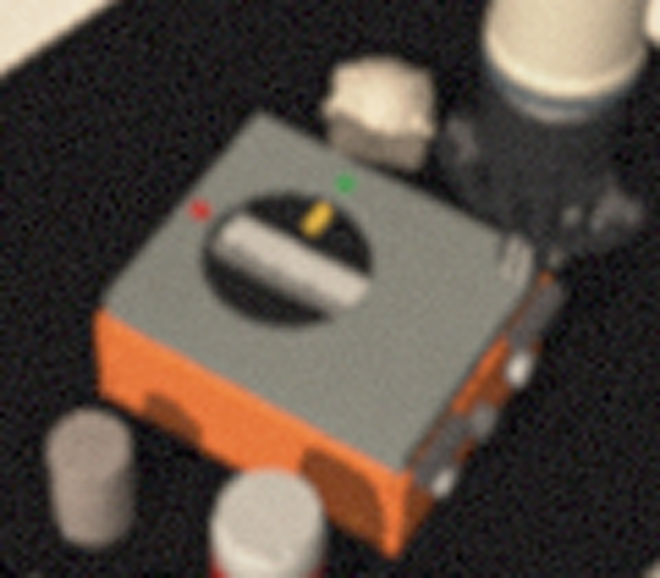

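The scene crop shows the pointer at (318,219), against (319,219) predicted for fully locked, in line with the green dot (345,184). The panel is flush. The arm retreated over the case because I had the tool y sign the wrong way round, but it touched nothing. I'll back away towards the base.

drive_tool --targets '[0,-0.04,-0.01,0,0,0,0,0,-0.08,-0.02,0,0,0,0,0,-0.12,-0.02,0,0,0,0,0,-0.16,-0.02,0,0,0,0,0,-0.2,-0.02,0,0,0,0,0,-0.24,-0.02,0,0,0,0,0,-0.28,-0.02,0,0,0,0,0,-0.32,-0.02,0,0,0,0,0,-0.35,-0.02,0,0,0,0,0,-0.35,-0.02,0,0,0,0,0,-0.35,-0.02,0,0,0,0]'

```text
clock: 10.55
eef_pos: [361.4, 17.2, 289.3]
tcp_rot: [3.141, -0.0, 1.811]
contact_force: [1.1, 0.2, 0.8]
opening: 0.002
```

```bash
python3 - <<'E'
from mv import *
from rig import grab_frame
import cv2
state();f=grab_frame("top")
cv2.imwrite("pics/topc3.png",cv2.resize(f["color"][155:240,195:300],None,fx=7,fy=7,interpolation=cv2.INTER_CUBIC))
E
```

```text
t 10.55 tip [361.5  17.3 216.3] rot [ 3.141 -0.     1.811] F [1.1 0.2 0.8] M [ 0.01 -0.02 -0.01] op 0.0 q [ 0.04 -0.06  2.16  0.    1.04 -0.2 ]
```

View pics/topc3.png

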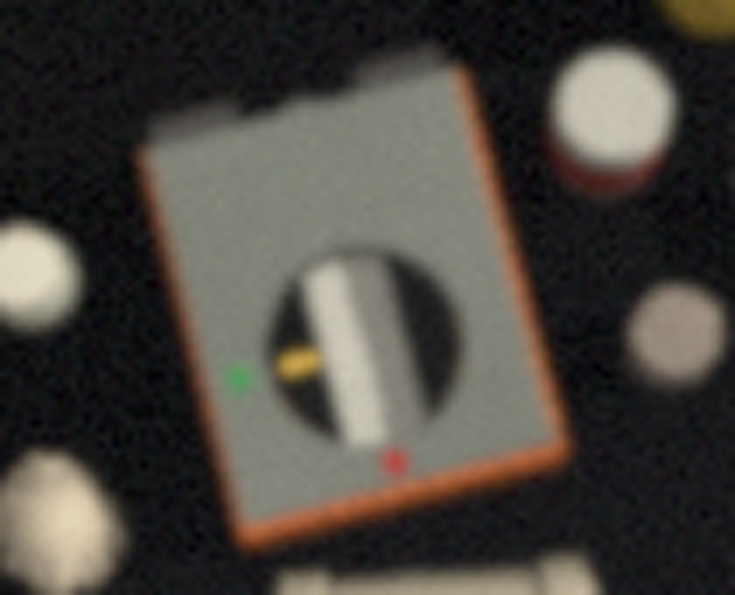

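The pointer at (298,363) lies on the line from the centre (367,346) to the green dot (240,379). The slot runs along the panel's x, the panel is flush, and the neighbouring objects are at the same pixels as before. I'm handing it in.

```bash
python3 -c "
from rig import sign_off
print(sign_off())"
```

```text
the job is handed in; nothing more can be done
None
```

The panel is pressed fully home, the fastener is turned clockwise to its stop, and the job is handed in at about 10.6 s of the 43 s allowed.

- **Panel:** I pressed it down near the free edge with the closed fingertips until it met a rigid stop at 33 N. A fit to both camera views then gave an angle of 0.002 rad.
- **Fastener:** I set the fingertips in the slot and turned it from about 0.3 rad until it stopped hard at about 31 N. The last pictures show the pointer in line with the green dot, within about 1 px of where the locked position should be.
- **Surroundings:** In the last top view the panel was still flush. The can, core plug, jar and nearby coral sat at the same pixels as before. The brush, the other coral and the field book were outside that crop, but the arm did not go down near them.
- **What went wrong:** My first retreat went over the case instead of towards the base, because I had one axis sign reversed. It was about 90 mm above the panel and touched nothing. I then backed the arm away properly, and the force reading was near zero.

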